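# Assemble the wooden toy layer cake on its display board

## Task

In the toy workshop, put together the wooden toy cake as a neat centred stack: push the big raspberry-red tier, which lies off to one side on the round display board, into the middle of the board, and set the small mint-green tier upright, red cherry up, on the middle of the big tier. Put the small tier down, do not drop it, and leave the tin, the thread cone and the paint jar standing where they are.

Things in the scene. Friction and masses are not known exactly. Their poses are not given: they have to be found in the camera images.
- board: Round light-wood display board, 184 mm across, 18 mm thick, fixed to the table, with a thin dark circle (168 mm across) near its rim. Origin: centre of its underside, z up; its top is at z = 18 mm. Its yaw means nothing.
- big_tier: Big cake tier: solid painted wooden disc, raspberry red with a cream band and a cream round (76 mm across) painted on the middle of its top, 110 mm across, 22 mm thick, about 160 g; too wide to grasp across. Lies loose and flat on the board, its centre 28 to 42 mm off the board's centre. Origin: centre of its underside, z up.
- small_tier: Small cake tier: solid painted wooden disc, mint green with a cream band, 64 mm across, 22 mm thick, about 70 g, with a red cherry (16 mm across, 6 mm high) at the centre of its top. Stands on the table beside the board, to the left or right. Origin: centre of its underside, z up towards the cherry.
- tin: Bystander: closed round tin, blue with a metal lid, 82 mm across, 32 mm high, on the other side of the board. Origin: centre of its underside.
- thread: Bystander: upright cone of white thread, 62 mm across at the foot, 106 mm high. Origin: centre of its underside.
- jar: Bystander: closed jar of red paint with a white cap, 54 mm across, 70 mm high. Origin: centre of its underside.
There are look-alikes about, which are no part of the job. What is meant by the board is not pink, and is the larger of those in its own colour. Leave any orange look-alike of the small_tier alone.

How it is judged:
By the outcome, as a careful person would: the job done as asked, in the order asked, and still so for the second after the job is handed in, with the robot touching nothing.
It also fails if it takes over 45 s, if anything falls off the work surface, if the arm or the gripper's body presses on something with over 40 N, if the wrist force passes 120 N, or if a joint passes its speed limit or range.

## Robot

A 6-joint arm with a two-finger parallel gripper is mounted at the origin on the work surface. World frame = base frame: x ahead of the robot, y to its left, z up, the work surface at z = 0. Lengths are in mm, angles in degrees, forces in N, time in s.
With the tool pointing down it reaches from about 325 to 925 mm from the base axis. Payload 3.1 kg.
Tool frame: the origin (TCP) lies at the very end of the fingers, on their centre line; the grasp point (between the pads) lies grasp_offset behind it (grasp_offset is the distance from the TCP to the grasp point, in mm); z points along the fingers, y is the line along which they close (so a half turn about z gives the same grasp; the last joint's range is limited). The gripper opens to 85 mm and grips with 20 to 120 N. Pads are 22 mm wide; open, the fingers measure 114 mm over their backs; the gripper's body (76 mm by 85 mm) begins 54 mm behind the grasp point. The pads swing forward as they close: fully open they stand 13 mm farther back than shut.
Start: joints at [-79.996, 12.427, 92.441, -0, 75.132, -6.429], TCP at [176.824, -599.477, 231.3] pointing down, gripper open.
Joint ranges: [-157.48, 157.48], [-44.54, 120.13], [17.64, 146.25], [-64.5, 244.5], [7.68, 150.69], [-147.95, 147.95]. Speed limits (degrees/s): [159.86, 159.86, 180, 180, 180, 180].

## Interface

Orientations are given as [roll, pitch, yaw] about the fixed x, y, z axes, in that order (R = Rz(yaw) Ry(pitch) Rx(roll)).
In Python, from station import * gives the robot as it stands. Calls block until the motion is done:
- goto(position, orientation): joint-space move of the TCP to a pose.
- move_l(position, attitude=None, speed=150): straight line of the TCP; attitude=None keeps the orientation; speed is the mean speed in mm/s.
- move_j(angles): joint-space move.
- grip(opening, squeeze=None): finger opening in mm; squeeze is the grip in N (None keeps the last); returns when the fingers have stopped.
- wait(seconds).
- solve_ik(position, orientation): joint angles nearest the present ones, or None.
- get_obs(): the state.
- get_image(name): name is "scene" or "side" or "wrist"; returns the picture (480x640x3 uint8, red, green, blue); there is no depth.
- get_calibration(name): a dict with "fx", "fy", "cx", "cy" (pixels), "R" (3x3) and "t" (3): a world point X has camera coordinates R X + t; the wrist camera has in their place "mount" (4x4, takes a point from camera to tool coordinates, whose origin is the TCP and whose axes are the flange's). Camera axes: x right, y down, z forward; pixel columns grow to the right and rows downward; lengths in mm; the calibration is good to about 2 mm. A picture is of the moment at which its call begins: read the wrist's pose just before it. get_calibration takes no time and is no camera call.
A pose or a line that the arm cannot do raises Unreachable and nothing moves.
- sign_off(): hands the job in; it is judged then, once.
Trained networks look in the newest picture that a camera, given by its name, has taken for a name from the list of things; names that differ only in an ending like _2 or _b are one class to them, and where a whole thing is asked for, a point or a joint stands for the part that bears it (a point fixed in the world has none). Each returns a list of dicts, best first, with "score" (0 to 1); they miss things now and then, are a little off and sometimes report something else, mostly with a low value. They report only what shows in the picture. A call takes as long as a camera call. They do not tell look-alikes from the thing itself.
- spot_in(name, camera): "extent" ([centre column, centre row, width, height] in pixels, round what is visible of it).
- regions_of(name, camera): "region" (480x640 bool, what is visible of it) and "extent" ([centre column, centre row, width, height] in pixels, round what is visible of it).
The state is a dict: "t": time; "joint_pos": joint angles; "qvel": joint speeds; "effort": joint torques, N m; "tcp_pos": TCP position; "ee_rot": TCP orientation; "wrist_force": force on the tool from outside, world axes, zero at the start; "moment": the same for the moment, N m; "grip_width": finger opening in mm; "grip_force": force on a finger pad.
Only numpy, scipy, OpenCV 4.12 (cv2) and the standard library are available. Lean on these libraries where they do the work, as an engineer would, in place of code of your own. Each camera call takes 0.05 s, during which the arm holds its last target. There are 200 camera calls.

## Working session

There is one attempt and no reset: what is moved stays moved. The work goes in short steps, each a Python script; the robot and the scene stay as the last script left them, time stands still between calls to the robot, and variables do not carry over. Pictures are saved under pics/ and viewed, at most 10 in all, crops included, and the job is handed in when it is done.

```bash
ls; mkdir -p pics; python3 - <<'E'
from station import *
import cv2,numpy as np
for n in("scene","side"):
    im=get_image(n); cv2.imwrite(f"pics/{n}0.png",im[:,:,::-1])
    c=get_calibration(n); print(n,{k:np.round(v,3).tolist() for k,v in c.items()})
    for k in("board","big_tier","small_tier","tin","thread","jar"):
        print(k,[(np.round(d["extent"]).tolist(),round(d["score"],2)) for d in spot_in(k,n)])
c=get_calibration("wrist");print(c)
o=get_obs();print(o)
try: print(grasp_offset)
except Exception as e: print(e)
E
```

```text
pics
scene {'fx': 481.359, 'fy': 481.359, 'cx': 314.279, 'cy': 248.588, 'R': [[0.027, 1.0, 0.012], [0.587, -0.006, -0.809], [-0.809, 0.029, -0.587]], 't': [15.72, -311.668, 1478.271]}
board [([387.0, 254.0, 65.0, 41.0], 0.91), ([250.0, 335.0, 104.0, 84.0], 0.77), ([284.0, 248.0, 85.0, 54.0], 0.66)]
big_tier [([300.0, 245.0, 51.0, 40.0], 0.83)]
small_tier [([185.0, 207.0, 30.0, 18.0], 0.85), ([156.0, 233.0, 29.0, 19.0], 0.79), ([204.0, 233.0, 28.0, 22.0], 0.58), ([283.0, 249.0, 80.0, 57.0], 0.4)]
tin [([474.0, 233.0, 39.0, 34.0], 0.64)]
thread [([169.0, 285.0, 42.0, 63.0], 0.83)]
jar [([476.0, 296.0, 32.0, 42.0], 0.94), ([297.0, 245.0, 56.0, 36.0], 0.2)]
side {'fx': 581.248, 'fy': 581.248, 'cx': 315.101, 'cy': 241.903, 'R': [[-0.985, -0.171, 0.003], [-0.097, 0.547, -0.831], [0.14, -0.819, -0.556]], 't': [550.464, 113.285, 1234.131]}
board [([307.0, 301.0, 62.0, 43.0], 0.96), ([235.0, 224.0, 78.0, 43.0], 0.95), ([331.0, 245.0, 75.0, 51.0], 0.91)]
big_tier []
small_tier [([369.0, 187.0, 25.0, 13.0], 0.79), ([366.0, 206.0, 24.0, 24.0], 0.65), ([404.0, 200.0, 26.0, 17.0], 0.55)]
tin [([32
[... 636 characters left out ...]
]])}
{'t': 0.7, 'joint_pos': array([-7.99973075e+01,  1.24251781e+01,  9.24384687e+01,  6.53759129e-04,
        7.51313775e+01, -6.42992593e+00]), 'qvel': array([-0.07718939, -0.04504912,  0.04633211,  0.08186026, -0.02484215,
       -0.0919017 ]), 'effort': array([-2.30136748e-04, -3.96740091e+01, -3.04161537e+01, -2.37318773e-04,
        8.11672453e-04,  5.64456215e-06]), 'tcp_pos': array([ 176.82216005, -599.50694297,  231.34814777]), 'ee_rot': array([ 1.79994985e+02, -7.06878701e-05,  1.64324507e+01]), 'wrist_force': array([ 0.25562643, -0.08668533,  0.39647854]), 'moment': array([0.01091453, 0.00585174, 0.00586659]), 'grip_force': 0.0, 'grip_width': 85.40429794677028}
18.700000000000003
```

View pics/scene0.png

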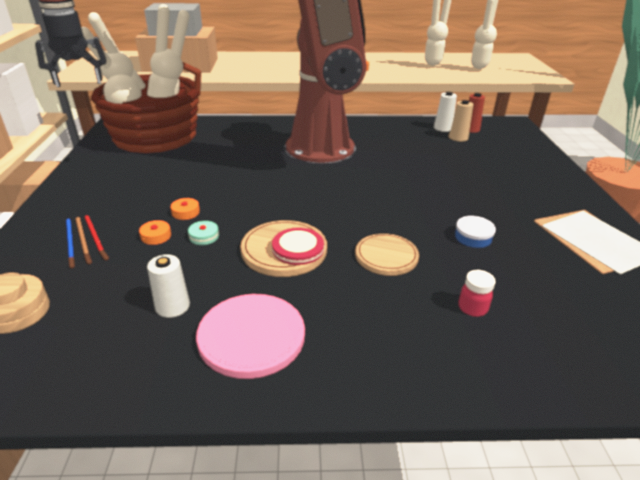

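View pics/side0.png

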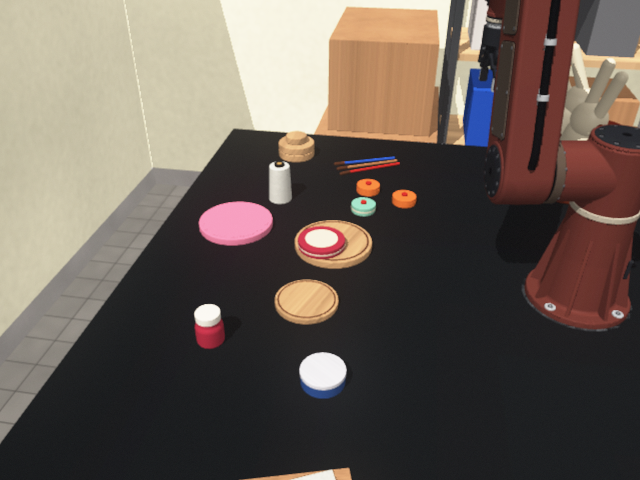

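Scene picture: the board with the red tier is at (284,248). The plain board at (387,254) is smaller and the one at (251,334) is pink. The mint tier with its cherry is at (204,233), with orange look-alikes at (185,207) and (156,233). I choose (284,248), the red tier at (298,245) and mint at (204,233). Next is a close wrist view.

```bash
cat > h.py <<'E'
from station import *
import cv2,numpy as np
from scipy.spatial.transform import Rotation as Ro
def cam(n,o=None):
    c=get_calibration(n)
    if n=="wrist":
        o=o or get_obs(); T=np.eye(4); T[:3,:3]=Ro.from_euler("xyz",o["ee_rot"],degrees=True).as_matrix(); T[:3,3]=o["tcp_pos"]
        W=T@np.array(c["mount"]); R=W[:3,:3]; C=W[:3,3]
    else:
        R=np.array(c["R"]).T; C=-R@np.array(c["t"])
    return c,R,C
def unproj(cm,px,z):
    c,R,C=cm; px=np.atleast_2d(px).astype(float)
    d=np.c_[(px[:,0]-c["cx"])/c["fx"],(px[:,1]-c["cy"])/c["fy"],np.ones(len(px))]@R.T
    return C+d*((z-C[2])/d[:,2])[:,None]
def proj(cm,P):
    c,R,C=cm; q=(np.atleast_2d(P)-C)@R
    return np.c_[c["fx"]*q[:,0]/q[:,2]+c["cx"],c["fy"]*q[:,1]/q[:,2]+c["cy"]]
def shot(n,f=None):
    o=get_obs(); cm=cam(n,o); im=get_image(n)
    if f: cv2.imwrite(f"pics/{f}.png",im[:,:,::-1])
    return im,cm
E
python3 - <<'E'
from h import *
cs=cam("scene");cd=cam("side")
for k,a,b,z in(("board",(284,248),(333,244),12),("big",(298,243),(322,239),40),("small",(204,233),(364,206),14),("orange1",(185,208),(368,187),14),("orange2",(156,233),(404,199),14),("tin",(475,226),(323,368),32),("jar",(479,282),(208,316),70),("thread",(166,262),(280,168),106),("mini",(387,254),(307,301),8)):
    print(k,unproj(cs,a,z).round(0)[0][:2],unproj(cd,b,z).round(0)[0][:2])
E
```

```text
board [544. -95.] [531. -86.]
big [566. -65.] [553. -60.]
small [ 488. -274.] [ 476. -272.]
orange1 [ 381. -336.] [ 476. -378.]
orange2 [ 487. -379.] [ 375. -328.]
tin [493. 328.] [488. 330.]
jar [731. 256.] [711. 275.]
thread [ 713. -292.] [ 697. -269.]
mini [563. 123.] [554. 127.]
```

```bash
python3 - <<'E'
from h import *
goto([570,-170,260],[180,0,0]); wait(.3)
im,cm=shot("wrist","w1"); print(get_obs()["t"],get_obs()["joint_pos"].round(0))
for k in("board","big_tier","small_tier"):
    for d in regions_of(k,"wrist"): 
        m=d["region"]; print(k,np.round(d["extent"]),round(d["score"],2),np.median(im[m],0), unproj(cm,d["extent"][:2],{"board":10,"big_tier":35,"small_tier":14}[k]).round(1)[0][:2])
E
```

```text
3.1417 [-23.   8.  95.   0.  78.  67.]
board [ 64. 204. 118. 113.] 0.78 [244. 222. 167.] [559.8 124.8]
board [258. 221. 154. 152.] 0.73 [244. 221. 166.] [538.3 -98.5]
board [290.  39. 183.  78.] 0.7 [247. 205. 227.] [ 728.3 -141.8]
big_tier [223. 207. 109. 101.] 0.8 [240.  157.5 145. ] [561.6 -66.6]
big_tier [257. 222. 158. 153.] 0.19 [244. 220. 166.] [ 545.5 -102.7]
small_tier [406. 268.  53.  56.] 0.91 [210. 244. 233.] [ 480.8 -277.2]
small_tier [493. 267.  65.  52.] 0.64 [221. 128.  73.] [ 481.8 -382.9]
small_tier [458. 317.  15.   7.] 0.59 [140.  82.  49.] [ 411.5 -348.4]
```

View pics/w1.png

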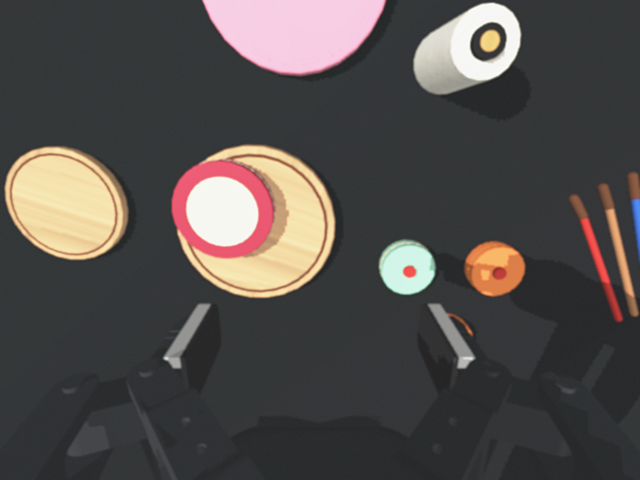

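Wrist picture: the board with the dark circle is at (258,221), and the red tier on it at (223,210) is off towards +x/+y. Mint with its cherry is at (407,268), orange at (495,268). The choice is confirmed, so I'll fit silhouettes from two opposite wrist views.

```bash
cat >> h.py <<'E'
from scipy.optimize import minimize
A=np.linspace(0,2*np.pi,72,endpoint=False)
def hull(cm,x,y,r,z0,z1):
    P=np.vstack([np.c_[x+r*np.cos(A),y+r*np.sin(A),0*A+z] for z in(z0,z1)])
    q=cv2.convexHull((proj(cm,P)*16).astype(np.int32).reshape(-1,1,2))
    m=np.zeros((480,640),np.uint8); cv2.fillConvexPoly(m,q,255,cv2.LINE_AA,4); return m/255.
def fit(cm,mask,x0,r,z0,z1,extra=None):
    mask=mask.astype(float)
    def cost(p):
        m=hull(cm,*p,r,z0,z1)
        if extra is not None: m=np.maximum(m,extra)
        return 1-np.minimum(m,mask).sum()/np.maximum(m,mask).sum()
    s=minimize(cost,x0[:2],method="Nelder-Mead",options=dict(initial_simplex=np.array(x0[:2])+np.array([[0,0],[8,0],[0,8]]),xatol=.05,fatol=1e-5))
    return s.x.round(1),round(s.fun,3)
def near(name,cm,z,p,tol=35):
    L=[(d["score"],d["region"]) for d in regions_of(name,"wrist") if np.hypot(*(unproj(cm,d["extent"][:2],z)[0][:2]-p))<tol]
    return L[0][1] if L else None
def cream(im,cm,p,r=45,z=40):
    R=hull(cm,*p,r,z,z)>.5
    m=R&(im.min(2)>170)&(im.max(2).astype(int)-im.min(2)<60)
    m=cv2.morphologyEx(m.astype(np.uint8),cv2.MORPH_OPEN,np.ones((3,3)))
    n,l,s,_=cv2.connectedComponentsWithStats(m); 
    return l==1+np.argmax(s[1:,4])
def look(f=None,bd=(538,-97),bg=(560,-66),sm=(481,-276)):
    im,cm=shot("wrist",f)
    g=bg
    if bg is not None:
        g=fit(cm,cream(im,cm,bg),bg,38,40,40); print("big cream",g)
        m2=near("big_tier",cm,30,g[0]); 
        if m2 is not None: print("big region",fit(cm,m2,g[0],55,18,40))
    if bd is not None:
        m=near("board",cm,10,bd)
        if m is not None and g is not None:
            m=m|(m2 if m2 is not None else hull(cm,*g[0],55,18,40)>.5)
            print("board",fit(cm,m,bd,92,0,18,hull(cm,*g[0],55,18,40)))
    if sm is not None:
        m=near("small_tier",cm,14,sm)
        if m is not None: print("small",fit(cm,m,sm,32,0,22))
E
python3 - <<'E'
from h import *
look()
goto([470,-170,260],[180,0,180]) if solve_ik([470,-170,260],[180,0,180]) is not None else print("no")
wait(.3); look("w2"); print(get_obs()["t"],get_obs()["joint_pos"].round(0))
E
```

```text
big cream (array([557.5, -66.2]), np.float64(0.018))
big region (array([557.4, -66.4]), np.float64(0.048))
board (array([534.3, -95.3]), np.float64(0.034))
small (array([ 480.1, -277.3]), np.float64(0.071))
big cream (array([558. , -66.2]), np.float64(0.018))
big region (array([558.5, -66.6]), np.float64(0.069))
board (array([535.7, -96.3]), np.float64(0.044))
small (array([ 481.2, -277.2]), np.float64(0.069))
6.7083 [ -28.   -4.  107.   -0.   77. -118.]
```

```bash
cat >> h.py <<'E'
def push(b,g,d=57.,over=0.,z=22):
    b=np.array(b,float);g=np.array(g,float);u=(b-g)/np.linalg.norm(b-g)
    yaw=np.degrees(np.arctan2(-u[1],-u[0])); O=[180,0,yaw]
    j=solve_ik([*(g-u*(d+25)),120],O); print("yaw",yaw,j)
    goto([*(g-u*(d+25)),120],O); grip(60)
    move_l([*(g-u*(d+20)),z],speed=120); print(get_obs()["wrist_force"].round(1))
    e=b-u*(d-over); move_l([*e,z],speed=50); print(get_obs()["wrist_force"].round(1))
    move_l([*(e-u*15),z],speed=80); move_l([*(e-u*25),150],speed=200)
E
python3 - <<'E'
from h import *
push((535,-95.8),(557.8,-66.3),over=-1)
goto([620,-110,240],[180,0,0]); wait(.3); look("w3",bd=(535,-96),bg=(535,-96),sm=(481,-277)); print(get_obs()["t"])
E
```

```text
yaw 52.30023225380718 [-6.74557499e+00  1.69773084e+01  9.96198695e+01 -2.54444375e-14
  6.34028221e+01  3.09541928e+01]
[ 0.4 -0.3 -0.2]
[-0.3  0.4  0.3]
big cream (array([535.4, -95.5]), np.float64(0.019))
big region (array([534. , -94.9]), np.float64(0.065))
board (array([532.2, -96.4]), np.float64(0.057))
small (array([ 479.7, -277.4]), np.float64(0.073))
13.9583
```

View pics/w3.png

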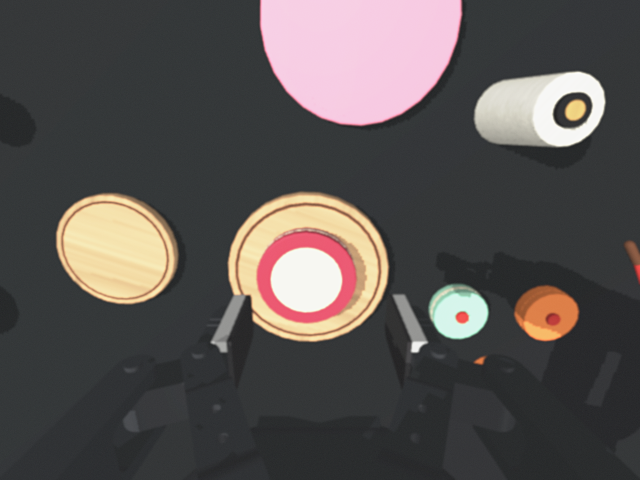

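The tier now looks centred; the measured cream centre is (535.4,-95.5). A gripper finger clips the board in that view, so I'll recheck from an unobstructed opposite view. Then I'll grasp the mint tier.

```bash
python3 - <<'E'
from h import *
goto([450,-130,270],[180,0,180]); wait(.3); look("w4",bd=(535,-96),bg=(535,-96),sm=(481,-277))
goto([600,-140,270],[180,0,0]); wait(.3); look(None,bd=(535,-96),bg=(535,-96),sm=(481,-277))
S=[480.4,-277.3];O=[180,0,90]
goto([*S,110],O); grip(76,30); move_l([*S,5],speed=100); wait(.1)
f0=get_obs()["wrist_force"][2]
for z in np.arange(4,-9,-1.):
    move_l([*S,z],speed=30); f=get_obs()["wrist_force"][2]-f0
    if abs(f)>2: break
print("z",z,"f",f,get_obs()["tcp_pos"],get_obs()["t"])
E
```

```text
big cream (array([536.3, -95.3]), np.float64(0.019))
big region (array([536.9, -95.2]), np.float64(0.036))
small (array([ 481.9, -277.8]), np.float64(0.074))
big cream (array([535.6, -95.4]), np.float64(0.02))
big region (array([534.6, -94.8]), np.float64(0.055))
board (array([532.1, -96.6]), np.float64(0.065))
small (array([ 480.7, -276.5]), np.float64(0.1))
z -8.0 f -0.5072118551888068 [ 480.33205623 -277.24053479   -8.08700327] 26.9417
```

Robot time is at 27 s, so I'll settle the board centre offline from the saved pictures.

```bash
python3 - <<'E'
from h import *
import h
for f,p,yaw,rm in(("w1",[570,-170,260],0,299),("w3",[620,-110,240],0,292),("w4",[450,-130,270],180,299)):
    im=cv2.imread(f"pics/{f}.png")[:,:,::-1]
    cm=cam("wrist",dict(tcp_pos=np.array(p,float),ee_rot=np.array([180.,0,yaw])))
    bg=(557.8,-66.3) if f=="w1" else (535.8,-95.4)
    R=hull(cm,535,-96,104,9,9)>.5
    m=((im[:,:,0]>115)&R).astype(np.uint8)
    n,l,s,_=cv2.connectedComponentsWithStats(m); m=(l==1+np.argmax(s[1:,4])).astype(np.uint8)
    c,_=cv2.findContours(m,0,1); m=cv2.drawContours(m*0,c,-1,1,-1)
    m[rm:]=0; o=h.hull
    def hh(*a):
        q=o(*a); q[rm:]=0; return q
    h.hull=hh; print(f,"board",fit(cm,m,(535,-96),92,0,18,hh(cm,*bg,55,18,40)),"big",end=" "); h.hull=o
    print(fit(cm,cream(im,cm,bg),bg,38,40,40))
    cv2.imwrite(f"pics/c_{f}.png",cv2.resize(im[150:330,160:420,::-1],None,fx=3,fy=3))
E
```

```text
w1 board (array([533.6, -95.8]), np.float64(0.017)) big (array([557.2, -65.8]), np.float64(0.019))
w3 board (array([532.9, -97.3]), np.float64(0.009)) big (array([535.6, -96.1]), np.float64(0.018))
w4 board (array([535.2, -96.1]), np.float64(0.012)) big (array([536. , -94.9]), np.float64(0.02))
```

View pics/w4.png

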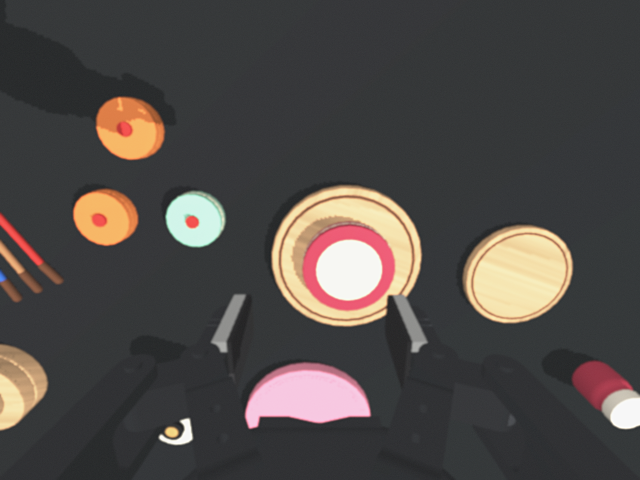

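Big tier minus board centre, averaged over the two opposite views, is about (1.7,1.2) mm, close enough. With the time left, I'll grasp and place.

```bash
python3 - <<'E'
from h import *
T=lambda:round(get_obs()["t"],2)
grip(50,35); o=get_obs(); print(T(),o["grip_width"],o["grip_force"],o["wrist_force"].round(1))
z=o["tcp_pos"][2]
move_l([480.4,-277.3,z+62],speed=150); o=get_obs(); print(T(),o["grip_width"],o["grip_force"],o["wrist_force"].round(1))
if 58<o["grip_width"]<68:
    move_l([535.6,-95.6,z+62],speed=180)
    move_l([535.6,-95.6,z+43],speed=80); f0=get_obs()["wrist_force"][2]; print(T(),f0)
    move_l([535.6,-95.6,z+40.8],speed=15); wait(.1); print(T(),get_obs()["wrist_force"].round(2)-0,f0)
E
```

```text
27.2 62.457731781945036 44.19443021164625 [-0.6  0.4  9. ]
27.77 62.90756990544065 38.561981320381165 [-0.5 -0.4 -1. ]
29.37 -0.565267011580689
29.77 [-0.77 -0.58 -0.22] -0.565267011580689
```

```bash
python3 - <<'E'
from h import *
p=get_obs()["tcp_pos"]; f0=get_obs()["wrist_force"][2]; z=p[2]
for i in range(8):
    z-=.4; move_l([535.6,-95.6,z],speed=10); f=get_obs()["wrist_force"][2]-f0
    if f>1.5: break
print(i,f,get_obs()["t"],get_obs()["tcp_pos"])
im,cm=shot("side","s5"); cv2.imwrite("pics/s5c.png",cv2.resize(im[180:290,260:420,::-1],None,fx=4,fy=4))
E
```

```text
2 1.68778779823581 30.5167 [535.68928623 -95.611017    34.38305158]
```

View pics/s5c.png

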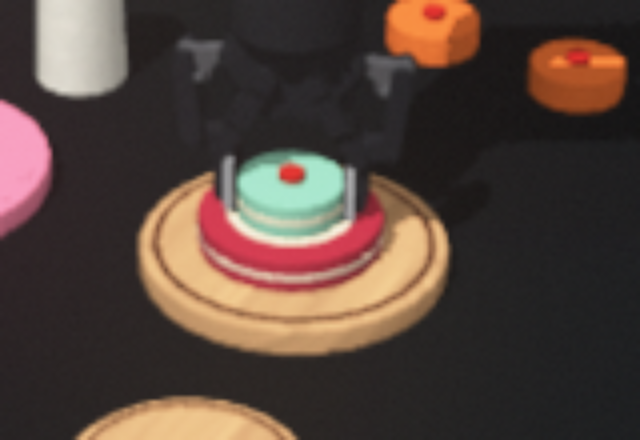

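Side crop: the mint tier sits upright on the cream round, cherry up at (290,174), with contact felt. I'll release and check.

```bash
python3 - <<'E'
from h import *
grip(85); move_l([535.6,-95.6,130],speed=150); print(get_obs()["t"])
move_l([590,-95.6,270],[180,0,90],speed=250)
im,cm=shot("wrist","w6"); im2,_=shot("side","s6")
m=near("small_tier",cm,50,(535,-96)); 
if m is not None: print("small",fit(cm,m,(535.6,-95.6),32,40,62))
m=near("big_tier",cm,30,(535,-96))
if m is not None:
    c,_=cv2.findContours(m.astype(np.uint8),0,1); m=cv2.drawContours(m.astype(np.uint8)*0,c,-1,1,-1)
    print("big",fit(cm,m,(535.6,-95.6),55,18,40,hull(cm,535.6,-95.6,32,40,62)))
print(get_obs()["t"])
cv2.imwrite("pics/f6.png",np.hstack([cv2.resize(im,(400,300)),cv2.resize(im2[150:300,230:430],(400,300))])[:,:,::-1])
E
```

```text
31.7167
small (array([535.1, -96.2]), np.float64(0.094))
big (array([535.5, -96.4]), np.float64(0.049))
32.6667
```

View pics/f6.png

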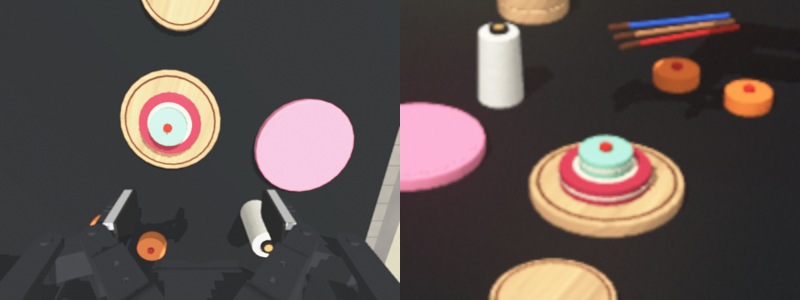

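The left view shows the mint tier at (168,126) centred on the red tier and the board. The right view shows the stack upright and the thread cone still standing. The fits agree within about 1 mm, so I'm handing in.

```bash
python3 -c "
from station import *
print(sign_off())"
```

```text
the job is handed in; nothing more can be done
None
```

Handed in at about 33 s: the red tier was pushed to within about 2 mm of the board's centre, and the mint tier set down gently, cherry up, within about 1 mm of the red tier's centre; I did not go near the tin, thread cone or jar, though only the thread cone was visible in the final picture.

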